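# Fetch the paperweight from behind the ornaments

### The arm

A 6-joint arm with a two-finger parallel gripper is mounted at the origin on the work surface. World frame = base frame: x ahead of the robot, y to its left, z up, the work surface at z = 0. Lengths are in mm, angles in rad, forces in N, time in s.
With the tool pointing down it reaches from about 275 to 750 mm from the base axis. Payload 10.2 kg.
Tool frame: the origin (TCP) lies between the finger pads, 19 mm behind the fingertips; this is the grasp point; z points along the fingers, y is the line along which they close (so a half turn about z gives the same grasp; the last joint's range is limited). The gripper opens to 85 mm and grips with 20 to 120 N. Pads are 22 mm wide; open, the fingers measure 114 mm over their backs; the gripper's body (76 mm by 85 mm) begins 54 mm behind the grasp point. The pads swing forward as they close: fully open they stand 13 mm farther back than shut.
Start: joints at [0.91, 0.313, 1.498, -0, 1.331, -0.223], TCP at [222.586, 475.486, 249.994] pointing down, gripper open.
Joint ranges: [-2.94, 2.94], [-0.97, 2.17], [0.19, 2.56], [-1.23, 4.37], [0.02, 3.11], [-2.88, 2.88]. Speed limits (rad/s): [2.39, 2.39, 3.01, 3.14, 3.14, 3.14].

### API

Orientations are given as a unit quaternion [w, x, y, z].
In Python, from rig import * gives the robot as it stands.
- The arm moves only by the tool servo_tool, never from a script. Its argument "commands" is a list of rows, each a list of 3 entries, a list of its own where there are three numbers: the gripper command: -1 is fully open, 1 is shut, values between are in proportion, then the shift along the tool's x, y, z in m, then the turn, a rotation vector about the tool's x, y, z in units of 6 degrees (1.0 is 6 degrees). In form: [[grip, [dx, dy, dz], [ax, ay, az]], ...]. A call has 1 to 10 rows; each row shifts and turns the commanded pose from where the row before left it, along the tool's axes as they then stand; what a row does not reach is not made up. A row lasts 1/12 s, in which the tool goes at most 41.7 mm and 7.16 degrees, less where a joint would pass 70% of its speed; a pose out of reach is approached as far as the arm can. A call is refused whole if a number of a shift passes 0.0417 or a number of a turn 1, either way. A call with a gripper value outside its range is refused whole. The fingers move at their own pace and stop on an object; "squeeze" is the grip in N (left out, the last holds). Time passes only in rows, so rows that do not move let the fingers close. It gives the time, the measured TCP pose, the force, the opening and the grip force at its end, in the units of the state.
- sense(): the state, without advancing time (a new reading comes with each control period).
- capture(name): name is "side" or "top" or "wrist"; returns a dict with "pixels" (480x640x3 uint8, red, green, blue), "z_map" (480x640 float32, mm along the optical axis (not along the pixel's ray), 0 where there is no reading), "fx", "fy", "cx", "cy" (pixels), "rvec" (rotation vector, rad) and "tvec" (3), from world to camera coordinates, as OpenCV has them; the wrist camera has in their place "T_tool_cam" (4x4, takes a point from camera to tool coordinates, whose origin is the TCP and whose axes are the flange's). Camera axes: x right, y down, z forward; pixel columns grow to the right and rows downward; lengths in mm; the calibration is good to about 2 mm. The wrist camera is an equidistant fisheye: a pixel r from the principal point sees the ray r / f radians off the axis. A picture is of the moment at which its call begins: read the wrist's pose just before it.
- finish_job(): hands the job in; it is judged then, once.
The state is a dict: "time_s": time; "joints": joint angles; "dq": joint speeds; "tau": joint torques, N m; "eef_pos": TCP position; "ee_rot": TCP orientation; "force": force on the tool from outside, world axes, zero at the start; "wrist_torque": the same for the moment, N m; "grip_width": opening from 0.0 (shut) to 1.0 (fully open); "grip_force": force on a finger pad.
Only numpy, scipy, OpenCV 4.12 (cv2) and the standard library are available. Lean on these libraries where they do the work, as an engineer would, in place of code of your own. Each camera call takes 0.05 s, during which the arm holds its last target. There are 200 camera calls.

### The job

Move the three ornaments (globe, chess king and picture frame) off the display stand and stand them on the felt mat, then fetch the paperweight from behind them and lay it flat on the middle of the stack of notes. Once it lies there, put each ornament back upright on the very spot on the stand that it came from, with the picture frame square to the stand as it was. Do not tip any ornament over, and leave the little jar on the stand where it is.

Things in the scene. Friction and masses are not known exactly. Their poses are not given: they have to be found in the camera images.
- stand: Low wooden display stand, a plain slab 210 mm (its x) by 300 mm (its y) by 20 mm high, fixed. Origin: centre of its underside, on the desk; its top is 20 mm above the origin. The three ornaments stand in a row along its y, about 92 mm apart and about 50 mm to the robot's side (-x) of its middle, in any order; the paperweight lies behind the row on the +x side.
- mat: Grey felt mat, 260 mm (its x) by 130 mm (its y), 3 mm thick, fixed flat on the desk to the left or the right of the stand; empty at the start. Origin: centre of its underside; its top is 3 mm above it. An ornament counts as on it when the middle of its foot is over the mat, 5 mm or more in from the edge.
- notes: Squared-up stack of white note paper, 148 mm (its x) by 105 mm (its y) by 14 mm high, fixed on the desk on the other side of the stand from the mat. Origin: centre of its underside; its top is 14 mm above it.
- globe: Small globe ornament, loose, about 0.25 kg, 108 mm high: a ball 56 mm in diameter whose centre is 75 mm above the origin, on a thin stem and a round brass foot 68 mm in diameter. Origin: centre of its underside; z up. Grip the ball at its centre height.
- king: Large pale wooden chess king, loose, about 0.2 kg, 125 mm high: round foot 62 mm in diameter, slim waist, collar 36 mm in diameter at 72 to 77 mm, cylindrical head 32 mm in diameter from 77 to 107 mm above the origin, small cross on top. Origin: centre of its underside; z up. Grip the head at about 93 mm.
- frame: Upright dark wooden picture frame, loose, about 0.22 kg, 105 mm high: panel 16 mm thick (its x) by 70 mm wide (its y) from 10 to 105 mm height, on a foot 40 mm (x) by 80 mm (y) by 10 mm. The picture (a landscape) faces its -x. Origin: centre of the foot's underside; z up. At the start its axes are nearly parallel to the stand's. Grip the panel across its thickness at about 85 mm height.
- paperweight: Paperweight, loose, about 0.35 kg: pale marble slab 44 mm (its x) by 76 mm (its y) by 16 mm high, with a brass bar handle on top, 14 mm thick (x) by 56 mm long (y), from 16 to 46 mm height. Origin: centre of its underside; z up. Grip the bar across its 14 mm thickness, tool centre 38 mm or more above the underside.
- jar: Bystander: small round amber jar with a black cap, loose, 36 mm in diameter, 45 mm high, near the stand's far right corner (+x, -y). Origin: centre of its underside. Must stay where it is.
Not all that is in view belongs to the job. Leave any orange or purple look-alike of the globe alone.

How it is judged (in metres and radians):
On the way, in this order (a step that is already met when the one before it is completed fails the run):
1. all three ornaments stand released on the felt mat, the paperweight not yet taken (x of globe in the frame of mat between -0.125 and 0.125 m and y of globe in the frame of mat between -0.06 and 0.06 m and z of each of globe, king, frame in the frame of mat below 0.012 m and angle between each of globe, king, frame's own z axis and vertical below 0.15 rad and x of king in the frame of mat between -0.125 and 0.125 m and y of king in the frame of mat between -0.06 and 0.06 m and x of frame in the frame of mat between -0.125 and 0.125 m and y of frame in the frame of mat between -0.06 and 0.06 m and contact force between each of globe, king, frame and the fingers below 0.1 N and distance of paperweight from where it was at the start of the episode below 0.03 m), for 0.2 s.
2. the paperweight lies released on the middle of the notes, the ornaments still on the mat (horizontal distance between paperweight and notes below 0.015 m and z of paperweight in the frame of notes between 0.01 and 0.019 m and angle between paperweight's own z axis and vertical below 0.1 rad and contact force between paperweight and the fingers below 0.1 N and linear speed of paperweight below 0.02 m/s and angular speed of paperweight below 0.2 rad/s and x of globe in the frame of mat between -0.125 and 0.125 m and y of globe in the frame of mat between -0.06 and 0.06 m and z of each of globe, king, frame in the frame of mat below 0.012 m and angle between each of globe, king, frame's own z axis and vertical below 0.15 rad and x of king in the frame of mat between -0.125 and 0.125 m and y of king in the frame of mat between -0.06 and 0.06 m and x of frame in the frame of mat between -0.125 and 0.125 m and y of frame in the frame of mat between -0.06 and 0.06 m), for 0.2 s.
At the end, for the whole second after the job is handed in: The paperweight lies flat on the notes within 15 mm of their middle; globe, king and frame each stand upright on the stand within 15 mm of where they stood at the start, the frame within 17 degrees of square to the stand; the jar within 20 mm of its place; all released and at rest (horizontal distance between paperweight and notes below 0.015 m and z of paperweight in the frame of notes between 0.01 and 0.019 m and angle between paperweight's own z axis and vertical below 0.1 rad and contact force between each of paperweight, globe, king, frame and the fingers below 0.1 N and linear speed of each of paperweight, globe, king, frame below 0.02 m/s and angular speed of each of paperweight, globe, king, frame below 0.2 rad/s and distance of each of globe, king, frame from where it was at the start of the episode below 0.015 m and angle between each of globe, king, frame's own z axis and vertical below 0.12 rad and angle between the x axis of frame and the x axis of stand, either way round below 0.3 rad and distance of jar from where it was at the start of the episode below 0.02 m); the robot touches nothing.
It fails at once if an ornament is tipped over (more than about 35 degrees) (angle between any of globe, king, frame's own z axis and vertical above 0.6 rad).
It fails at once if the jar is pushed more than 20 mm from its place or tipped (distance of jar from where it was at the start of the episode above 0.02 m or angle between jar's own z axis and vertical above 0.5 rad).
It also fails if it takes over 144 s, if anything falls off the work surface, if the arm or the gripper's body presses on something with over 40 N, if the wrist force passes 120 N, or if a joint passes its speed limit or range.

## Working session

There is one attempt and no reset: what is moved stays moved. The work goes in short steps, Python scripts to look and compute and a tool call to move; the robot and the scene stay as the last step left them, time stands still between calls to the robot, and variables do not carry over. Pictures are saved under pics/ and viewed, at most 14 in all, crops included, and the job is handed in when it is done.

Besides the shell and the picture viewer there is one more tool, called after ">>>" as name([rows], argument=value, ...), one row to a line, values as JSON. servo_tool: Moves the arm, as the interface text tells. Its arguments: {"type":"object","properties":{"commands":{"type":"array"},"squeeze":{"type":"number"}},"required":["commands"]}

```bash
ls; mkdir -p pics
python3 - <<'E'
from rig import *
import cv2,numpy as np
s=sense();print(s)
for n in("top","side"):
    c=capture(n);cv2.imwrite(f"pics/{n}0.png",c["pixels"][:,:,::-1]);np.savez(f"{n}0.npz",**c)
    print({k:v for k,v in c.items() if k not in("pixels","z_map")})
E
```

```text
pics
{'time_s': 0.0, 'joints': array([ 9.09577188e-01,  3.13498102e-01,  1.49847706e+00, -2.82665602e-05,
        1.33101553e+00, -2.23404163e-01]), 'dq': array([ 1.20576516e-03, -1.93904484e-04, -2.93980575e-05,  6.40768693e-05,
        1.17345504e-04, -1.62374612e-04]), 'tau': array([ 5.70899883e-04, -4.12272763e+01, -2.59739149e+01, -1.84742166e-04,
        4.31955224e-03, -7.12004544e-05]), 'eef_pos': array([222.44107367, 475.27041901, 249.39540653]), 'ee_rot': array([-2.86794506e-04,  2.17159974e-01,  9.76135778e-01, -6.37622218e-04]), 'force': array([-0.75140498,  0.72705647,  0.04814727]), 'wrist_torque': array([0.04198543, 0.01363833, 0.01076845]), 'grip_force': 0.0, 'grip_width': 1.001885494462177}
{'fx': 446.14772994865217, 'fy': 446.14772994865217, 'cx': 323.2770602507529, 'cy': 235.1197942206864, 'rvec': array([ 2.15484399, -2.17573187,  0.07970106]), 'tvec': array([ 14.26931499, 522.3326731 , 808.40863657])}
{'fx': 544.4788846883316, 'fy': 544.4788846883316, 'cx': 319.7238158769476, 'cy': 239.07676418143234, 'rvec': array([ 2.31575722, -0.17241557,  0.09800986]), 'tvec': array([-517.01307674,   70.4076014 ,  919.20386429])}
```

View pics/top0.png

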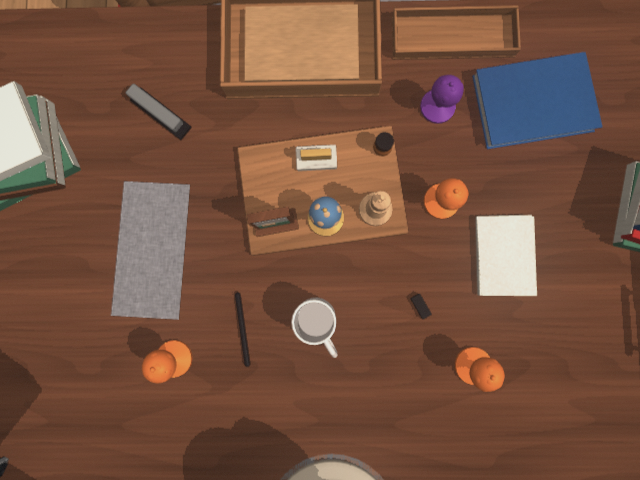

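View pics/side0.png

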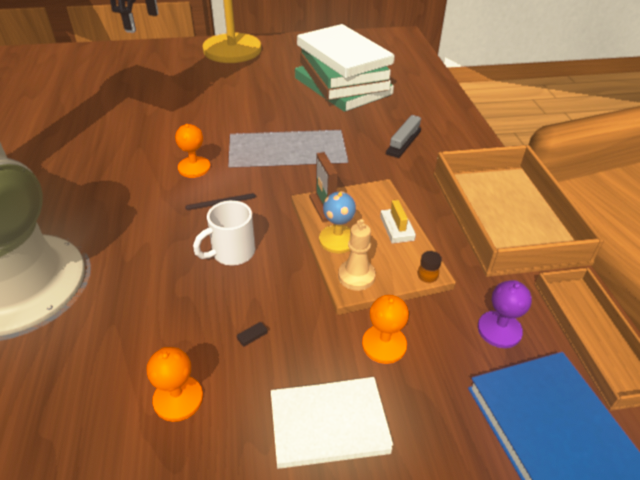

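The top view shows the mat at (152,250), stand (322,190), frame (273,221), globe (326,213), king (379,204), paperweight (316,157), jar (384,144), notes (506,255). A mug sits in front of the stand at (315,320), and there are orange look-alikes at (165,360), (447,197) and (482,370). The side view agrees.

```bash
cat > h.py <<'E'
import numpy as np,cv2
def cam(c):
    R=cv2.Rodrigues(np.array(c["rvec"]))[0];return R,np.array(c["tvec"])
def cloud(c):
    R,t=cam(c);z=c["z_map"];v,u=np.mgrid[0:480,0:640]
    p=np.stack([(u-c["cx"])/c["fx"]*z,(v-c["cy"])/c["fy"]*z,z],-1)
    P=(p-t)@R;P[z<=0]=np.nan;return P
def ray(c,uv,h):
    R,t=cam(c);d=np.array([(uv[0]-c["cx"])/c["fx"],(uv[1]-c["cy"])/c["fy"],1.])@R;o=-R.T@t
    return o+d*(h-o[2])/d[2]
def rect(P):
    (x,y),(w,h),a=cv2.minAreaRect(np.float32(P[:,:2]))
    return np.round([x,y,w,h,a],1)
E
python3 - <<'E'
from h import *
c=dict(np.load("top0.npz"));P=cloud(c);Z=P[...,2];R,t=cam(c);print("cam",-R.T@t)
hsv=cv2.cvtColor(c["pixels"],cv2.COLOR_RGB2HSV);H,S,V=[hsv[...,i].astype(int) for i in range(3)]
def box(u0,v0,u1,v1):
    m=np.zeros((480,640),bool);m[v0:v1,u0:u1]=1;return m
def big(m):
    n,l,s,_=cv2.connectedComponentsWithStats(m.astype(np.uint8));return l==1+np.argmax(s[1:,4])
def planar(m,h):
    v,u=np.nonzero(big(m));return rect(np.array([ray(c,q,h) for q in zip(u,v)]))
print("mat",planar(box(100,170,200,330)&(S<60),3))
print("notes",planar(box(465,205,545,305)&(V>190)&(S<60),14))
m=box(230,120,415,260)&(Z>12)
print("stand z",np.nanmedian(Z[box(240,150,290,200)]),"floor",np.nanmedian(Z[box(200,250,230,350)]))
v,u=np.nonzero(m);hull=cv2.convexHull(np.stack([u,v],1))[:,0];
print("stand",rect(np.array([ray(c,q,20) for q in zip(*np.nonzero(box(230,120,415,260)&(Z>12)&(Z<28))[::-1])])))
b=big(box(300,185,350,240)&(H>95)&(H<125)&(S>80))|False
v,u=np.nonzero(cv2.morphologyEx(b.astype(np.uint8),cv2.MORPH_CLOSE,np.ones((9,9))));(cu,cv_),r=cv2.minEnclosingCircle(np.stack([u,v],1).astype(np.float32))
print("globe",cu,cv_,r,ray(c,(cu,cv_),95),"top",np.nanmax(Z[b]))
for n,bx,lo,hi in(("king",(355,180,400,230),100,135),("kinghead",(355,180,400,230),118,150),("kingcross",(355,180,400,230),132,150),("frame",(245,195,305,240),110,140),("ballhi",(300,185,350,240),98,140),("bar",(295,140,340,175),56,75),("slab",(290,140,342,175),28,45),("jar",(370,125,400,160),55,80),("mug",(285,290,345,360),60,200)):
    m=box(*bx)&(Z>lo)&(Z<hi)
    if m.sum()<4:print(n,m.sum());continue
    print(n,m.sum(),"rect",rect(P[m]),"z",np.nanpercentile(Z[m],[5,50,95]).round(),P[m].mean(0).round(1))
E
```

```text
cam [445.73309949  -5.88089753 853.13948302]
mat [501.6 342.1 130.5 260.1  86.4]
notes [ 483.1 -332.5  106.4  149.2   89.5]
stand z 19.494163015289185 floor -0.29143893495256235
stand [608.9  11.7 209.6 298.8   7.4]
globe 327.5 212.0 14.221562385559082 [5.55629794e+02 3.48141673e-01 9.50000000e+01] top 124.41632989338456
king 298 rect [569.6 -87.6  30.7  31.3  88.7] z [108. 126. 129.] [567.7 -86.8 124.3]
kinghead 294 rect [569.6 -87.8  31.1  30.9  58.4] z [123. 127. 140.] [568.8 -87.5 127.9]
kingcross 31 rect [569.8 -88.2   5.   14.2  31. ] z [137. 140. 146.] [569.3 -87.9 140.6]
frame 469 rect [547.   98.4  16.9  70.1  10. ] z [115. 124. 126.] [546.5  97.9 123.6]
ballhi 817 rect [553.7   4.7  54.7  52.9  89. ] z [102. 115. 123.] [552.4   4.5 114.1]
bar 267 rect [668.5  21.2  14.6  56.    2.6] z [58. 65. 68.] [667.4  21.1  64.5]
slab 640 rect [668.5  21.2  44.8  75.8   1.6] z [33. 36. 39.] [664.4  20.8  35.6]
jar 278 rect [ 688.5 -103.6   32.    32.    20.5] z [61. 65. 67.] [ 687.5 -103.4   64.3]
mug 529 rect [356.5  25.8  98.7  73.7   0.9] z [64. 83. 86.] [357.   22.   79.3]
```

```bash
cat >> h.py <<'E'
from scipy.spatial.transform import Rotation as Ro
def to(s,x,y,z):
    w,a,b,d=s["ee_rot"];R=Ro.from_quat([a,b,d,w]).as_matrix()
    print("yaw of tool y",np.degrees(np.arctan2(R[1,1],R[0,1])).round(1),"tilt",np.degrees(np.arccos(-R[2,2])).round(2),"tool shift mm",((np.array([x,y,z])-s["eef_pos"])@R).round(1),"w",s["grip_width"])
E
python3 - <<'E'
from h import *
c=dict(np.load("top0.npz"));P=cloud(c)
for n,(u0,u1,v0,v1) in dict(trayL=(222,380,0,100),trayR=(392,520,5,60),purple=(420,465,70,120),stapler=(125,190,80,140),orR=(425,470,175,215)).items():
    q=P[v0:v1,u0:u1].reshape(-1,3);q=q[q[:,2]>10];print(n,np.nanmin(q,0).round(),np.nanmax(q,0).round())
E
```

```text
trayL [ 796. -101.   10.] [993. 198.  64.]
trayR [ 872. -371.   10.] [ 964. -131.   34.]
purple [ 746. -248.   10.] [ 801. -184.  109.]
stapler [716. 270.  10.] [819. 387.  44.]
orR [ 560. -245.   10.] [ 616. -184.  110.]
```

>>> servo_tool([
  [-1,[0,0,0],[0,0,0.95]],
  [-1,[0,0,0],[0,0,0.95]],
  [-1,[0,0,0],[0,0,0.95]],
  [-1,[0,0,0],[0,0,0.95]],
  [-1,[0,0,0],[0,0,0.95]],
  [-1,[0,0,0],[0,0,0.95]],
  [-1,[0,0,0],[0,0,0.95]],
  [-1,[0,0,0],[0,0,0.95]],
  [-1,[0,0,0],[0,0,0.95]],
  [-1,[0,0,0],[0,0,0.95]],
], squeeze=35)

```text
time_s: 0.93
eef_pos: [222.5, 475.4, 249.6]
ee_rot: [0.0, 0.658, 0.753, -0.0]
force: [-0.3, 0.4, 0.9]
grip_width: 0.998
grip_force: 0.0
```

Run:
```python
from h import *
from rig import *
s=sense();to(s,547,98.4,200);print(s["eef_pos"],s["time_s"])
```

```text
yaw of tool y 7.6 tilt 0.05 tool shift mm [-416.7  271.6   49.7] w 0.9981968512393874
[222.47009373 475.36810628 249.63355201] 0.9333
```

>>> servo_tool([
  [-1,[-0.0278,0.0181,0],[0,0,0]],
  [-1,[-0.0278,0.0181,0],[0,0,0]],
  [-1,[-0.0278,0.0181,0],[0,0,0]],
  [-1,[-0.0278,0.0181,0],[0,0,0]],
  [-1,[-0.0278,0.0181,0],[0,0,0]],
  [-1,[-0.0278,0.0181,0],[0,0,0]],
  [-1,[-0.0278,0.0181,0],[0,0,0]],
  [-1,[-0.0278,0.0181,0],[0,0,0]],
  [-1,[-0.0278,0.0181,0],[0,0,0]],
  [-1,[-0.0278,0.0181,0],[0,0,0]],
])

```text
time_s: 1.77
eef_pos: [440.8, 223.6, 249.8]
ee_rot: [-0.0, 0.657, 0.754, -0.0]
force: [-0.5, -0.4, 0.9]
grip_width: 1.003
grip_force: 0.0
```

>>> servo_tool([
  [-0.2,[-0.0278,0.0181,0],[0,0,0]],
  [-0.2,[-0.0278,0.0181,0],[0,0,0]],
  [-0.2,[-0.0278,0.0181,0],[0,0,0]],
  [-0.2,[-0.0278,0.0181,0],[0,0,0]],
  [-0.2,[-0.0278,0.0181,0],[0,0,0]],
  [-0.2,[0,0,0],[0,0,0]],
  [-0.2,[0,0,0],[0,0,0]],
])

```text
time_s: 2.35
eef_pos: [549.3, 98.7, 249.2]
ee_rot: [-0.001, 0.657, 0.753, -0.0]
force: [-0.7, 1.0, -1.2]
grip_width: 0.595
grip_force: 0.0
```

Run:
```python
from h import *
from rig import *
s=sense();to(s,547,98.4,105);print(s["eef_pos"],s["time_s"])
c=capture("wrist");cv2.imwrite("pics/w1.png",c["pixels"][:,:,::-1])
```

```text
yaw of tool y 7.8 tilt 0.08 tool shift mm [ -0.   -2.2 144.2] w 0.595483102763222
[549.33888445  98.71193702 249.19402624] 2.35
```

View pics/w1.png

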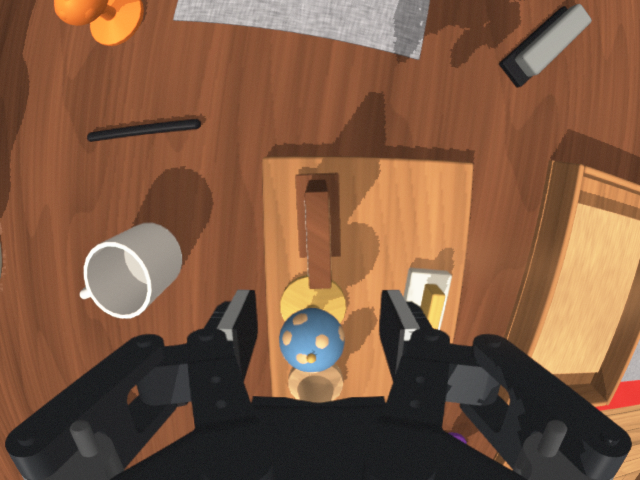

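The frame panel (318,235) is centred between the fingers (235–400), all as expected.

>>> servo_tool([
  [-0.2,[0,-0.002,0.024],[0,0,0]],
  [-0.2,[0,0,0.024],[0,0,0]],
  [-0.2,[0,0,0.024],[0,0,0]],
  [-0.2,[0,0,0.024],[0,0,0]],
  [-0.2,[0,0,0.024],[0,0,0]],
  [-0.2,[0,0,0.012],[0,0,0]],
  [-0.2,[0,0,0.012],[0,0,0]],
  [-0.2,[0,0,0],[0,0,0]],
  [-0.2,[0,0,0],[0,0,0]],
])

```text
time_s: 3.15
eef_pos: [546.4, 100.4, 106.1]
ee_rot: [-0.0, 0.656, 0.755, -0.0]
force: [-0.1, -0.8, 1.0]
grip_width: 0.601
grip_force: 0.0
```

>>> servo_tool([
  [0.2,[0,0,0],[0,0,0]],
  [0.4,[0,0,0],[0,0,0]],
  [0.5,[0,0,0],[0,0,0]],
  [0.6,[0,0,0],[0,0,0]],
  [0.7,[0,0,0],[0,0,0]],
  [0.8,[0,0,0],[0,0,0]],
  [1,[0,0,0],[0,0,0]],
  [1,[0,0,0],[0,0,0]],
  [1,[0,0,0],[0,0,0]],
  [1,[0,0,0],[0,0,0]],
])

```text
time_s: 3.98
eef_pos: [547.3, 99.6, 106.5]
ee_rot: [0.0, 0.657, 0.754, 0.0]
force: [0.7, 1.9, 4.7]
grip_width: 0.179
grip_force: 40.5
```

>>> servo_tool([
  [1,[0,0,-0.005],[0,0,0]],
  [1,[0,0,-0.01],[0,0,0]],
  [1,[0,0,-0.015],[0,0,0]],
  [1,[0,0,-0.02],[0,0,0]],
  [1,[0,0,-0.015],[0,0,0]],
  [1,[0,0,-0.005],[0,0,0]],
  [1,[0,0,0],[0,0,0]],
])

```text
time_s: 4.57
eef_pos: [547.2, 99.5, 177.2]
ee_rot: [0.001, 0.657, 0.754, 0.001]
force: [0.6, -0.1, -1.8]
grip_width: 0.18
grip_force: 39.4
```

Run:
```python
from h import *
from rig import *
s=sense();to(s,501.6,342.1,160);print(s["eef_pos"],s["time_s"],s["force"],s["grip_force"])
```

```text
yaw of tool y 7.9 tilt 0.11 tool shift mm [246.6 -11.8  17.1] w 0.1804266748793754
[547.24032297  99.52989239 177.19969205] 4.5667 [ 0.58719429 -0.09603762 -1.84459699] 39.41021919250488
```

>>> servo_tool([
  [1,[0.015,-0.001,0],[0,0,0]],
  [1,[0.028,-0.001,0],[0,0,0]],
  [1,[0.032,-0.002,0],[0,0,0]],
  [1,[0.032,-0.002,0],[0,0,0]],
  [1,[0.032,-0.002,0],[0,0,0]],
  [1,[0.032,-0.001,0],[0,0,0]],
  [1,[0.032,-0.001,0],[0,0,0]],
  [1,[0.028,-0.001,0],[0,0,0]],
  [1,[0.015,-0.001,0],[0,0,0]],
  [1,[0,0,0],[0,0,0]],
])

```text
time_s: 5.4
eef_pos: [499.8, 343.8, 174.7]
ee_rot: [-0.001, 0.655, 0.755, -0.001]
force: [-0.5, -0.3, -2.4]
grip_width: 0.186
grip_force: 39.4
```

>>> servo_tool([
  [1,[0,0,0.015],[0,0,0]],
  [1,[0,0,0.02],[0,0,0]],
  [1,[0,0,0.02],[0,0,0]],
  [1,[0,0,0.015],[0,0,0]],
  [1,[0,0,0.009],[0,0,0]],
  [1,[0,0,0.005],[0,0,0]],
  [1,[0,0,0],[0,0,0]],
  [1,[0,0,0],[0,0,0]],
])

```text
time_s: 6.07
eef_pos: [501.6, 341.4, 92.5]
ee_rot: [0.0, 0.657, 0.754, 0.0]
force: [0.9, 0.5, -1.2]
grip_width: 0.182
grip_force: 39.3
```

>>> servo_tool([
  [1,[0,0,0.0015],[0,0,0]],
  [1,[0,0,0.001],[0,0,0]],
  [1,[0,0,0],[0,0,0]],
  [1,[0,0,0],[0,0,0]],
])

```text
time_s: 6.4
eef_pos: [501.3, 341.6, 89.7]
ee_rot: [0.0, 0.657, 0.754, 0.0]
force: [0.1, -0.4, -2.8]
grip_width: 0.183
grip_force: 39.3
```

>>> servo_tool([
  [0.5,[0,0,0],[0,0,0]],
  [0.3,[0,0,0],[0,0,0]],
  [0.1,[0,0,0],[0,0,0]],
  [-0.1,[0,0,0],[0,0,0]],
  [-0.2,[0,0,0],[0,0,0]],
  [-0.2,[0,0,0],[0,0,0]],
])

```text
time_s: 6.9
eef_pos: [501.2, 341.6, 89.6]
ee_rot: [0.0, 0.657, 0.754, 0.0]
force: [0.5, 0.3, 0.5]
grip_width: 0.598
grip_force: 0.0
```

>>> servo_tool([
  [-0.2,[0,0,-0.015],[0,0,0]],
  [-0.2,[0,0,-0.025],[0,0,0]],
  [-0.2,[0,0,-0.03],[0,0,0]],
  [-0.2,[0,0,-0.03],[0,0,0]],
  [-1,[0,0,-0.01],[0,0,0]],
  [-1,[0,0,0],[0,0,0]],
])

```text
time_s: 7.4
eef_pos: [502.1, 342.0, 202.4]
ee_rot: [0.001, 0.657, 0.754, 0.002]
force: [-0.1, -0.2, -0.9]
grip_width: 0.859
grip_force: 0.0
```

Run:
```python
from h import *
from rig import *
s=sense();to(s,554,4.7,200);print(s["eef_pos"],s["time_s"],s["force"],s["grip_force"])
```

```text
yaw of tool y 7.9 tilt 0.31 tool shift mm [-341.3    4.9    1.9] w 0.8593783809978404
[502.0724068  342.01891353 202.35852232] 7.4 [-0.10535342 -0.236686   -0.91653297] 0.0
```

>>> servo_tool([
  [-1,[-0.025,0.001,0],[0,0,0]],
  [-1,[-0.036,0.001,0],[0,0,0]],
  [-1,[-0.036,0.001,0],[0,0,0]],
  [-1,[-0.036,0.001,0],[0,0,0]],
  [-1,[-0.036,0.001,0],[0,0,0]],
  [-1,[-0.036,0,0],[0,0,0]],
  [-1,[-0.036,0,0],[0,0,0]],
  [-1,[-0.036,0,0],[0,0,0]],
  [-1,[-0.036,0,0],[0,0,0]],
  [-1,[-0.028,0,0],[0,0,0]],
])

```text
time_s: 8.23
eef_pos: [552.6, 2.0, 197.7]
ee_rot: [-0.001, 0.657, 0.754, -0.001]
force: [-0.4, -0.6, 0.2]
grip_width: 0.998
grip_force: 0.0
```

>>> servo_tool([
  [-1,[0,0,0],[0,0,0]],
  [-1,[0,0,0],[0,0,0]],
])

```text
time_s: 8.4
eef_pos: [552.6, 3.5, 197.8]
ee_rot: [-0.001, 0.658, 0.753, -0.001]
force: [-0.1, 0.0, 0.5]
grip_width: 1.0
grip_force: 0.0
```

Run:
```python
from h import *
from rig import *
s=sense();to(s,554,4.7,95);print(s["eef_pos"],s["time_s"],s["force"],s["grip_force"])
```

```text
yaw of tool y 7.8 tilt 0.16 tool shift mm [  0.9   1.8 102.8] w 1.0002362271886602
[552.6232599    3.46859398 197.80300472] 8.4 [-0.11755168  0.03397112  0.48070684] 0.0
```

>>> servo_tool([
  [-1,[0.001,0.002,0.02],[0,0,0]],
  [-1,[0,0,0.024],[0,0,0]],
  [-1,[0,0,0.024],[0,0,0]],
  [-1,[0,0,0.02],[0,0,0]],
  [-1,[0,0,0.015],[0,0,0]],
  [-1,[0,0,0],[0,0,0]],
  [-1,[0,0,0],[0,0,0]],
])

```text
time_s: 8.98
eef_pos: [554.4, 6.8, 95.8]
ee_rot: [-0.001, 0.656, 0.755, -0.0]
force: [0.5, 0.2, -0.6]
grip_width: 1.002
grip_force: 0.0
```

>>> servo_tool([
  [-0.7,[0,0,0],[0,0,0]],
  [-0.5,[0,0,0],[0,0,0]],
  [-0.4,[0,0,0],[0,0,0]],
  [-0.3,[0,0,0],[0,0,0]],
  [-0.2,[0,0,0],[0,0,0]],
  [0,[0,0,0],[0,0,0]],
  [0.5,[0,0,0],[0,0,0]],
  [1,[0,0,0],[0,0,0]],
  [1,[0,0,0],[0,0,0]],
  [1,[0,0,0],[0,0,0]],
])

```text
time_s: 9.82
eef_pos: [555.7, 5.7, 97.7]
ee_rot: [0.001, 0.657, 0.754, 0.001]
force: [0.9, 1.4, 4.8]
grip_width: 0.637
grip_force: 36.0
```

>>> servo_tool([
  [1,[0,0,-0.005],[0,0,0]],
  [1,[0,0,-0.01],[0,0,0]],
  [1,[0,0,-0.015],[0,0,0]],
  [1,[0,0,-0.02],[0,0,0]],
  [1,[0,0,-0.015],[0,0,0]],
  [1,[0,0,-0.005],[0,0,0]],
  [1,[0,0,0],[0,0,0]],
])

```text
time_s: 10.4
eef_pos: [555.3, 5.7, 167.9]
ee_rot: [0.001, 0.657, 0.754, 0.001]
force: [-0.1, 0.3, -3.0]
grip_width: 0.636
grip_force: 37.6
```

Run:
```python
from h import *
from rig import *
s=sense();to(s,591.6,336.4,160);print(s["eef_pos"],s["time_s"],s["force"],s["grip_force"])
c=capture("side");cv2.imwrite("pics/s1.png",c["pixels"][50:350,150:520,::-1])
```

```text
yaw of tool y 7.9 tilt 0.14 tool shift mm [322.6  81.5   7.9] w 0.6362933527596087
[555.33414021   5.70150697 167.93418619] 10.4 [-0.148336    0.29580753 -2.96559148] 37.61939585208893
```

View pics/s1.png

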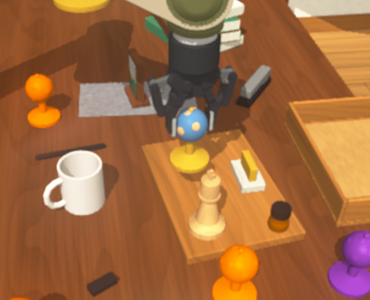

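The side view shows the globe lifted upright at (190,130), with the frame standing on the mat at (137,80).

>>> servo_tool([
  [1,[0.018,0.0065,0],[0,0,0]],
  [1,[0.032,0.0075,0],[0,0,0]],
  [1,[0.032,0.0075,0],[0,0,0]],
  [1,[0.032,0.0075,0],[0,0,0]],
  [1,[0.032,0.0075,0],[0,0,0]],
  [1,[0.032,0.0075,0],[0,0,0]],
  [1,[0.032,0.0075,0],[0,0,0]],
  [1,[0.032,0.0075,0],[0,0,0]],
  [1,[0.032,0.0075,0],[0,0,0]],
  [1,[0.032,0.0075,0],[0,0,0]],
])

```text
time_s: 11.28
eef_pos: [585.4, 320.5, 164.8]
ee_rot: [-0.001, 0.657, 0.754, -0.001]
force: [0.4, -1.3, -2.2]
grip_width: 0.635
grip_force: 37.6
```

>>> servo_tool([
  [1,[0.017,0.0075,0],[0,0,0]],
  [1,[0,0,0],[0,0,0]],
  [1,[0,0,0.015],[0,0,0]],
  [1,[0,0,0.02],[0,0,0]],
  [1,[0,0,0.02],[0,0,0]],
  [1,[0,0,0.014],[0,0,0]],
  [1,[0,0,0.01],[0,0,0]],
  [1,[0,0,0.005],[0,0,0]],
  [1,[0,0,0],[0,0,0]],
  [1,[0,0,0],[0,0,0]],
])

```text
time_s: 12.12
eef_pos: [591.4, 336.8, 82.8]
ee_rot: [0.0, 0.657, 0.754, 0.0]
force: [0.3, -0.7, -2.9]
grip_width: 0.632
grip_force: 37.9
```

>>> servo_tool([
  [1,[0,0,0.001],[0,0,0]],
  [1,[0,0,0.001],[0,0,0]],
  [1,[0,0,0],[0,0,0]],
  [1,[0,0,0],[0,0,0]],
])

```text
time_s: 12.45
eef_pos: [591.4, 337.0, 80.8]
ee_rot: [0.0, 0.657, 0.754, 0.0]
force: [0.6, 0.2, -0.8]
grip_width: 0.636
grip_force: 38.0
```

>>> servo_tool([
  [0,[0,0,0],[0,0,0]],
  [-0.3,[0,0,0],[0,0,0]],
  [-0.4,[0,0,0],[0,0,0]],
  [-0.6,[0,0,0],[0,0,0]],
  [-0.8,[0,0,0],[0,0,0]],
  [-1,[0,0,0],[0,0,0]],
  [-1,[0,0,0],[0,0,0]],
  [-1,[0,0,0],[0,0,0]],
])

```text
time_s: 13.12
eef_pos: [591.2, 337.0, 80.6]
ee_rot: [0.0, 0.657, 0.754, 0.0]
force: [-0.4, 0.8, -0.3]
grip_width: 1.0
grip_force: 0.0
```

>>> servo_tool([
  [-1,[0,0,-0.015],[0,0,0]],
  [-1,[0,0,-0.025],[0,0,0]],
  [-1,[0,0,-0.03],[0,0,0]],
  [-1,[0,0,-0.03],[0,0,0]],
  [-1,[0,0,-0.025],[0,0,0]],
  [-1,[0,0,0],[0,0,0]],
])

```text
time_s: 13.62
eef_pos: [592.7, 337.6, 211.8]
ee_rot: [0.002, 0.657, 0.754, 0.004]
force: [0.6, 0.5, 0.6]
grip_width: 1.0
grip_force: 0.0
```

Run:
```python
from h import *
from rig import *
s=sense();to(s,569.6,-87.8,210);print(s["eef_pos"],s["time_s"],s["force"],s["grip_force"])
```

```text
yaw of tool y 7.9 tilt 0.56 tool shift mm [-4.181e+02 -8.150e+01  2.000e-01] w 0.9996485123334838
[592.68318603 337.57174889 211.83756206] 13.6167 [0.56389411 0.48004484 0.59397206] 0.0
```

>>> servo_tool([
  [-0.5,[-0.0348,-0.0068,0],[0,0,0]],
  [-0.5,[-0.0348,-0.0068,0],[0,0,0]],
  [-0.5,[-0.0348,-0.0068,0],[0,0,0]],
  [-0.5,[-0.0348,-0.0068,0],[0,0,0]],
  [-0.5,[-0.0348,-0.0068,0],[0,0,0]],
  [-0.5,[-0.0348,-0.0068,0],[0,0,0]],
  [-0.5,[-0.0348,-0.0068,0],[0,0,0]],
  [-0.5,[-0.0348,-0.0068,0],[0,0,0]],
  [-0.5,[-0.0348,-0.0068,0],[0,0,0]],
  [-0.5,[-0.0348,-0.0068,0],[0,0,0]],
])

```text
time_s: 14.45
eef_pos: [571.3, -18.8, 205.3]
ee_rot: [-0.0, 0.657, 0.754, -0.0]
force: [-0.3, 0.2, 0.8]
grip_width: 0.749
grip_force: 0.0
```

>>> servo_tool([
  [-0.5,[-0.0348,-0.0068,0],[0,0,0]],
  [-0.5,[-0.0348,-0.0068,0],[0,0,0]],
  [-0.5,[0,0,0],[0,0,0]],
  [-0.5,[0,0,0],[0,0,0]],
  [-0.5,[0,0,0],[0,0,0]],
])

```text
time_s: 14.87
eef_pos: [567.8, -87.5, 205.3]
ee_rot: [-0.0, 0.657, 0.754, 0.0]
force: [0.3, 0.3, -0.2]
grip_width: 0.749
grip_force: 0.0
```

Run:
```python
from h import *
from rig import *
s=sense();to(s,569.6,-87.8,113);print(s["eef_pos"],s["time_s"],s["force"],s["grip_force"])
```

```text
yaw of tool y 7.9 tilt 0.03 tool shift mm [-0.6  1.8 92.3] w 0.7494289050365618
[567.77991734 -87.52544343 205.27339404] 14.8667 [ 0.32714198  0.34413646 -0.16671176] 0.0
```

>>> servo_tool([
  [-0.5,[0,0.002,0.02],[0,0,0]],
  [-0.5,[0,0,0.024],[0,0,0]],
  [-0.5,[0,0,0.024],[0,0,0]],
  [-0.5,[0,0,0.016],[0,0,0]],
  [-0.5,[0,0,0.009],[0,0,0]],
  [-0.5,[0,0,0],[0,0,0]],
  [-0.5,[0,0,0],[0,0,0]],
])

```text
time_s: 15.45
eef_pos: [570.2, -87.0, 113.0]
ee_rot: [0.0, 0.656, 0.755, 0.0]
force: [-0.8, 0.0, 0.1]
grip_width: 0.749
grip_force: 0.0
```

>>> servo_tool([
  [-0.2,[0,0,0],[0,0,0]],
  [0,[0,0,0],[0,0,0]],
  [0.1,[0,0,0],[0,0,0]],
  [0.2,[0,0,0],[0,0,0]],
  [0.3,[0,0,0],[0,0,0]],
  [0.5,[0,0,0],[0,0,0]],
  [1,[0,0,0],[0,0,0]],
  [1,[0,0,0],[0,0,0]],
  [1,[0,0,0],[0,0,0]],
  [1,[0,0,0],[0,0,0]],
])

```text
time_s: 16.28
eef_pos: [570.6, -87.8, 113.6]
ee_rot: [0.001, 0.657, 0.754, 0.001]
force: [1.5, 1.0, 5.8]
grip_width: 0.378
grip_force: 34.2
```

>>> servo_tool([
  [1,[0,0,-0.005],[0,0,0]],
  [1,[0,0,-0.01],[0,0,0]],
  [1,[0,0,-0.015],[0,0,0]],
  [1,[0,0,-0.02],[0,0,0]],
  [1,[0,0,-0.015],[0,0,0]],
  [1,[0,0,-0.005],[0,0,0]],
  [1,[0,0,0],[0,0,0]],
])

```text
time_s: 16.87
eef_pos: [570.1, -87.8, 183.8]
ee_rot: [0.001, 0.657, 0.754, 0.0]
force: [0.6, 0.6, -2.8]
grip_width: 0.379
grip_force: 35.0
```

Run:
```python
from h import *
from rig import *
s=sense();to(s,411.6,347.8,160);print(s["eef_pos"],s["time_s"],s["force"],s["grip_force"])
```

```text
yaw of tool y 7.9 tilt 0.12 tool shift mm [453.3 -97.1  23.2] w 0.3794336342473227
[570.13443705 -87.77860682 183.82091159] 16.8667 [ 0.57882577  0.63340312 -2.76399501] 35.0384153611958
```

>>> servo_tool([
  [1,[0.02,-0.006,0],[0,0,0]],
  [1,[0.034,-0.007,0],[0,0,0]],
  [1,[0.034,-0.007,0],[0,0,0]],
  [1,[0.034,-0.007,0],[0,0,0]],
  [1,[0.034,-0.007,0],[0,0,0]],
  [1,[0.034,-0.007,0],[0,0,0]],
  [1,[0.034,-0.007,0],[0,0,0]],
  [1,[0.034,-0.007,0],[0,0,0]],
  [1,[0.034,-0.007,0],[0,0,0]],
  [1,[0.034,-0.007,0],[0,0,0]],
])

```text
time_s: 17.7
eef_pos: [455.2, 227.0, 181.5]
ee_rot: [-0.001, 0.657, 0.754, -0.001]
force: [0.3, 0.2, -1.8]
grip_width: 0.382
grip_force: 35.0
```

>>> servo_tool([
  [1,[0.034,-0.007,0],[0,0,0]],
  [1,[0.034,-0.007,0],[0,0,0]],
  [1,[0.034,-0.007,0],[0,0,0]],
  [1,[0.025,-0.007,0],[0,0,0]],
  [1,[0,0,0],[0,0,0]],
  [1,[0,0,0.018],[0,0,0]],
  [1,[0,0,0.025],[0,0,0]],
  [1,[0,0,0.02],[0,0,0]],
  [1,[0,0,0.012],[0,0,0]],
  [1,[0,0,0.006],[0,0,0]],
])

```text
time_s: 18.53
eef_pos: [410.3, 346.7, 98.8]
ee_rot: [-0.001, 0.657, 0.754, -0.002]
force: [0.5, -1.0, -1.5]
grip_width: 0.374
grip_force: 35.1
```

>>> servo_tool([
  [1,[0,0,0.002],[0,0,0]],
  [1,[0,0,0],[0,0,0]],
  [1,[0,0,0],[0,0,0]],
])

```text
time_s: 18.78
eef_pos: [411.7, 347.7, 100.1]
ee_rot: [0.0, 0.657, 0.754, 0.0]
force: [0.0, 0.1, -2.4]
grip_width: 0.38
grip_force: 35.2
```

>>> servo_tool([
  [1,[0,0,0.002],[0,0,0]],
  [1,[0,0,0.0013],[0,0,0]],
  [1,[0,0,0],[0,0,0]],
  [1,[0,0,0],[0,0,0]],
])

```text
time_s: 19.12
eef_pos: [411.8, 348.1, 97.0]
ee_rot: [0.0, 0.657, 0.754, 0.001]
force: [-0.5, 2.5, 3.5]
grip_width: 0.376
grip_force: 36.0
```

>>> servo_tool([
  [0.3,[0,0,0],[0,0,0]],
  [0.1,[0,0,0],[0,0,0]],
  [0,[0,0,0],[0,0,0]],
  [-0.2,[0,0,0],[0,0,0]],
  [-0.5,[0,0,0],[0,0,0]],
  [-0.5,[0,0,0],[0,0,0]],
])

```text
time_s: 19.62
eef_pos: [411.3, 347.5, 96.0]
ee_rot: [-0.0, 0.657, 0.754, -0.0]
force: [-0.9, 0.2, -0.2]
grip_width: 0.751
grip_force: 0.0
```

>>> servo_tool([
  [-0.5,[0,0,-0.015],[0,0,0]],
  [-0.5,[0,0,-0.025],[0,0,0]],
  [-0.5,[0,0,-0.03],[0,0,0]],
  [-0.5,[0,0,-0.03],[0,0,0]],
  [-0.5,[0,0,-0.015],[0,0,0]],
  [-0.5,[0,0,0],[0,0,0]],
  [-0.5,[0,0,0],[0,0,0]],
])

```text
time_s: 20.2
eef_pos: [411.4, 347.7, 211.3]
ee_rot: [0.0, 0.657, 0.754, 0.0]
force: [0.4, -0.1, -0.7]
grip_width: 0.752
grip_force: 0.0
```

Run:
```python
from h import *
from rig import *
s=sense();to(s,668.5,21.2,200);print(s["eef_pos"],s["time_s"],s["force"],s["grip_force"])
c=capture("side");cv2.imwrite("pics/s2.png",c["pixels"][50:350,150:520,::-1])
```

```text
yaw of tool y 7.9 tilt 0.04 tool shift mm [-358.8  209.7   11.4] w 0.7519650720260115
[411.39570222 347.6756247  211.31178509] 20.2 [ 0.40031087 -0.09681673 -0.65398249] 0.0
```

View pics/s2.png

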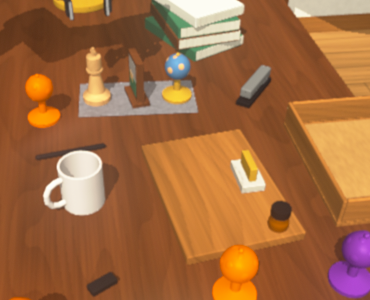

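King (95,75), frame (137,78) and globe (178,75) all stand upright on the mat.

>>> servo_tool([
  [-0.3,[-0.03,0.0175,0],[0,0,0]],
  [-0.3,[-0.03,0.0175,0],[0,0,0]],
  [-0.3,[-0.03,0.0175,0],[0,0,0]],
  [-0.3,[-0.03,0.0175,0],[0,0,0]],
  [-0.3,[-0.03,0.0175,0],[0,0,0]],
  [-0.3,[-0.03,0.0175,0],[0,0,0]],
  [-0.3,[-0.03,0.0175,0],[0,0,0]],
  [-0.3,[-0.03,0.0175,0],[0,0,0]],
  [-0.3,[-0.03,0.0175,0],[0,0,0]],
  [-0.3,[-0.03,0.0175,0],[0,0,0]],
])

```text
time_s: 21.08
eef_pos: [626.4, 73.0, 209.3]
ee_rot: [-0.001, 0.657, 0.754, -0.001]
force: [-0.1, 1.1, 0.3]
grip_width: 0.65
grip_force: 0.0
```

>>> servo_tool([
  [-0.3,[-0.03,0.0175,0],[0,0,0]],
  [-0.3,[-0.029,0.0175,0],[0,0,0]],
  [-0.3,[0,0,0.02],[0,0,0.95]],
  [-0.3,[0,0,0.02],[0,0,0]],
  [-0.3,[0,0,0.02],[0,0,0]],
  [-0.3,[0,0,0],[0,0,0]],
  [-0.3,[0,0,0],[0,0,0]],
])

```text
time_s: 21.67
eef_pos: [668.1, 21.1, 149.4]
ee_rot: [-0.002, 0.693, 0.721, -0.001]
force: [-0.2, -0.0, 0.7]
grip_width: 0.652
grip_force: 0.0
```

Run:
```python
from h import *
from rig import *
s=sense();to(s,668.5,21.2,60);print(s["eef_pos"],s["time_s"],s["force"],s["grip_force"])
```

```text
yaw of tool y 2.2 tilt 0.22 tool shift mm [ 0.   0.7 89.4] w 0.6515456428765307
[668.12903176  21.08072515 149.42966939] 21.6667 [-0.24270006 -0.02913985  0.66122674] 0.0
```

>>> servo_tool([
  [-0.3,[0,0,0.02],[0,0,0]],
  [-0.3,[0,0,0.024],[0,0,0]],
  [-0.3,[0,0,0.022],[0,0,0]],
  [-0.3,[0,0,0.014],[0,0,0]],
  [-0.3,[0,0,0.008],[0,0,0]],
  [-0.3,[0,0,0],[0,0,0]],
  [-0.3,[0,0,0],[0,0,0]],
])

```text
time_s: 22.25
eef_pos: [669.4, 21.0, 64.4]
ee_rot: [0.001, 0.693, 0.721, 0.0]
force: [0.2, 0.1, 0.2]
grip_width: 0.649
grip_force: 0.0
```

>>> servo_tool([
  [0.1,[0,0,0],[0,0,0]],
  [0.3,[0,0,0],[0,0,0]],
  [0.5,[0,0,0],[0,0,0]],
  [0.6,[0,0,0],[0,0,0]],
  [0.7,[0,0,0],[0,0,0]],
  [0.8,[0,0,0],[0,0,0]],
  [1,[0,0,0],[0,0,0]],
  [1,[0,0,0],[0,0,0]],
  [1,[0,0,0],[0,0,0]],
  [1,[0,0,0],[0,0,0]],
], squeeze=60)

```text
time_s: 23.08
eef_pos: [669.3, 21.0, 64.0]
ee_rot: [0.001, 0.693, 0.721, 0.0]
force: [0.4, 0.4, 6.6]
grip_width: 0.15
grip_force: 60.0
```

>>> servo_tool([
  [1,[0,0,-0.005],[0,0,0]],
  [1,[0,0,-0.015],[0,0,0]],
  [1,[0,0,-0.025],[0,0,0]],
  [1,[0,0,-0.03],[0,0,0]],
  [1,[0,0,-0.025],[0,0,0]],
  [1,[0,0,-0.01],[0,0,0]],
  [1,[0,0,0],[0,0,0]],
  [1,[0,0,0],[0,0,0]],
])

```text
time_s: 23.75
eef_pos: [668.3, 21.1, 171.7]
ee_rot: [-0.001, 0.693, 0.721, -0.001]
force: [-0.9, 0.4, -4.7]
grip_width: 0.149
grip_force: 59.0
```

Run:
```python
from h import *
from rig import *
s=sense();to(s,483.1,-332.5,160);print(s["eef_pos"],s["time_s"],s["force"],s["grip_force"])
```

```text
yaw of tool y 2.2 tilt 0.13 tool shift mm [-346.1 -198.7   12. ] w 0.14942354091217455
[668.28430205  21.06723879 171.6631979 ] 23.75 [-0.90472089  0.41041388 -4.69389033] 59.04545187950134
```

>>> servo_tool([
  [1,[-0.016,-0.0092,-0.005],[0,0,0]],
  [1,[-0.03,-0.0172,0],[0,0,0]],
  [1,[-0.03,-0.0172,0],[0,0,0]],
  [1,[-0.03,-0.0172,0],[0,0,0]],
  [1,[-0.03,-0.0172,0],[0,0,0]],
  [1,[-0.03,-0.0172,0],[0,0,0]],
  [1,[-0.03,-0.0172,0],[0,0,0]],
  [1,[-0.03,-0.0172,0],[0,0,0]],
  [1,[-0.03,-0.0172,0],[0,0,0]],
  [1,[-0.03,-0.0172,0],[0,0,0]],
])

```text
time_s: 24.58
eef_pos: [514.2, -271.9, 175.7]
ee_rot: [-0.002, 0.693, 0.721, -0.0]
force: [0.5, -0.7, -3.4]
grip_width: 0.146
grip_force: 59.1
```

>>> servo_tool([
  [1,[-0.03,-0.0172,0],[0,0,0]],
  [1,[-0.03,-0.0172,0],[0,0,0]],
  [1,[0,0,0],[0,0,0]],
  [1,[0,0,0],[0,0,0]],
  [1,[0,0,0],[0,0,0]],
])

```text
time_s: 25.0
eef_pos: [483.6, -331.7, 176.4]
ee_rot: [-0.002, 0.693, 0.721, 0.0]
force: [0.7, -0.5, -2.9]
grip_width: 0.148
grip_force: 59.2
```

Run:
```python
from h import *
from rig import *
s=sense();to(s,483.1,-332.5,58);print(s["eef_pos"],s["time_s"],s["force"],s["grip_force"])
```

```text
yaw of tool y 2.2 tilt 0.19 tool shift mm [ -1.1  -0.2 118.4] w 0.1480436922889286
[ 483.55728835 -331.67308043  176.40113013] 25.0 [ 0.67334345 -0.53668095 -2.87843811] 59.22788858413696
```

>>> servo_tool([
  [1,[-0.001,0,0.018],[0,0,0]],
  [1,[0,0,0.028],[0,0,0]],
  [1,[0,0,0.028],[0,0,0]],
  [1,[0,0,0.022],[0,0,0]],
  [1,[0,0,0.012],[0,0,0]],
  [1,[0,0,0.006],[0,0,0]],
  [1,[0,0,0.002],[0,0,0]],
  [1,[0,0,0],[0,0,0]],
  [1,[0,0,0],[0,0,0]],
])

```text
time_s: 25.75
eef_pos: [484.6, -333.7, 63.4]
ee_rot: [0.001, 0.693, 0.721, -0.0]
force: [-0.2, 0.4, -3.0]
grip_width: 0.147
grip_force: 59.1
```

>>> servo_tool([
  [1,[0,0,0.003],[0,0,0]],
  [1,[0,0,0.0015],[0,0,0]],
  [1,[0,0,0.001],[0,0,0]],
  [1,[0,0,0],[0,0,0]],
  [1,[0,0,0],[0,0,0]],
])

```text
time_s: 26.17
eef_pos: [484.2, -333.6, 58.0]
ee_rot: [0.001, 0.693, 0.721, -0.0]
force: [-2.4, 2.4, 5.3]
grip_width: 0.15
grip_force: 60.5
```

>>> servo_tool([
  [0.6,[0,0,0],[0,0,0]],
  [0.4,[0,0,0],[0,0,0]],
  [0.2,[0,0,0],[0,0,0]],
  [0,[0,0,0],[0,0,0]],
  [-0.2,[0,0,0],[0,0,0]],
  [-0.3,[0,0,0],[0,0,0]],
  [-0.3,[0,0,0],[0,0,0]],
  [-0.3,[0,0,0],[0,0,0]],
], squeeze=35)

```text
time_s: 26.83
eef_pos: [484.0, -333.4, 56.7]
ee_rot: [0.0, 0.693, 0.721, -0.0]
force: [-0.1, -0.5, -0.4]
grip_width: 0.65
grip_force: 0.0
```

>>> servo_tool([
  [-0.3,[0,0,-0.015],[0,0,0]],
  [-0.3,[0,0,-0.03],[0,0,0]],
  [-0.3,[0,0,-0.035],[0,0,0]],
  [-0.3,[0,0,-0.035],[0,0,0]],
  [-0.3,[0,0,-0.03],[0,0,0]],
  [-0.3,[0,0,-0.02],[0,0,0]],
  [-0.5,[0,0,0],[0,0,-0.95]],
  [-0.5,[0,0,0],[0,0,0]],
  [-0.5,[0,0,0],[0,0,0]],
])

```text
time_s: 27.58
eef_pos: [483.8, -333.2, 221.2]
ee_rot: [-0.0, 0.658, 0.753, 0.0]
force: [0.2, -0.6, 0.0]
grip_width: 0.756
grip_force: 0.0
```

Run:
```python
from h import *
from rig import *
s=sense();to(s,411.5,347.8,220);print(s["eef_pos"],s["time_s"],s["force"],s["grip_force"])
c=capture("side");cv2.imwrite("pics/s3.png",c["pixels"][:,:,::-1])
P=cloud(c);hsv=cv2.cvtColor(c["pixels"],cv2.COLOR_RGB2HSV)
m=(P[...,2]>53)&(P[...,2]<66)&(abs(P[...,0]-483)<45)&(abs(P[...,1]+332)<50)
print(m.sum(),rect(P[m]) if m.sum()>4 else 0)
```

```text
yaw of tool y 7.8 tilt 0.05 tool shift mm [684.6  20.5   1.7] w 0.7555349745147657
[ 483.82507166 -333.24170122  221.21758385] 27.5833 [ 0.18145641 -0.63917198  0.02515239] 0.0
452 [ 483.7 -334.    14.5   56.2    2.7]
```

View pics/s3.png

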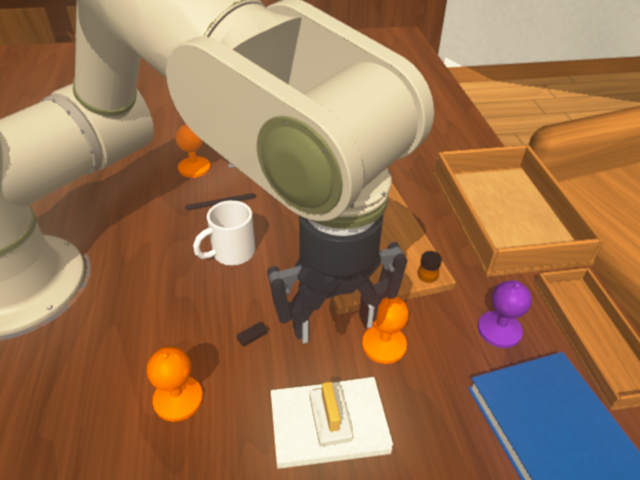

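Paperweight lies at (330,415) in the image, 1.6 mm from the notes' centre. Now the king.

>>> servo_tool([
  [-0.5,[0.0342,0.001,0],[0,0,0]],
  [-0.5,[0.0342,0.001,0],[0,0,0]],
  [-0.5,[0.0342,0.001,0],[0,0,0]],
  [-0.5,[0.0342,0.001,0],[0,0,0]],
  [-0.5,[0.0342,0.001,0],[0,0,0]],
  [-0.5,[0.0342,0.001,0],[0,0,0]],
  [-0.5,[0.0342,0.001,0],[0,0,0]],
  [-0.5,[0.0342,0.001,0],[0,0,0]],
  [-0.5,[0.0342,0.001,0],[0,0,0]],
  [-0.5,[0.0342,0.001,0],[0,0,0]],
])

```text
time_s: 28.47
eef_pos: [446.0, 8.3, 221.0]
ee_rot: [-0.001, 0.658, 0.753, -0.0]
force: [0.6, 0.2, -0.2]
grip_width: 0.749
grip_force: 0.0
```

>>> servo_tool([
  [-0.5,[0.0342,0.001,0],[0,0,0]],
  [-0.5,[0.0342,0.001,0],[0,0,0]],
  [-0.5,[0.0342,0.001,0],[0,0,0]],
  [-0.5,[0.0342,0.001,0],[0,0,0]],
  [-0.5,[0.0342,0.001,0],[0,0,0]],
  [-0.5,[0.0342,0.001,0],[0,0,0]],
  [-0.5,[0.0342,0.001,0],[0,0,0]],
  [-0.5,[0.0342,0.001,0],[0,0,0]],
  [-0.5,[0.0342,0.001,0],[0,0,0]],
  [-0.5,[0.0342,0.001,0],[0,0,0]],
])

```text
time_s: 29.3
eef_pos: [408.8, 348.4, 220.8]
ee_rot: [-0.0, 0.657, 0.754, -0.001]
force: [0.3, -1.2, 0.9]
grip_width: 0.751
grip_force: 0.0
```

>>> servo_tool([
  [-0.5,[0,0,0],[0,0,0]],
  [-0.5,[0,0,0],[0,0,0]],
  [-0.5,[0,0,0],[0,0,0]],
])

```text
time_s: 29.55
eef_pos: [409.4, 346.3, 221.0]
ee_rot: [-0.0, 0.657, 0.754, -0.001]
force: [1.2, 0.0, -0.3]
grip_width: 0.746
grip_force: 0.0
```

Run:
```python
from h import *
from rig import *
s=sense();to(s,411.4,347.6,96);print(s["eef_pos"],s["time_s"],s["force"],s["grip_force"])
```

```text
yaw of tool y 7.9 tilt 0.09 tool shift mm [  1.1   2.3 125. ] w 0.7461924792242901
[409.42987472 346.31123254 220.95459978] 29.55 [ 1.15045792  0.04208186 -0.25734102] 0.0
```

>>> servo_tool([
  [-0.5,[0.001,0.002,0.02],[0,0,0]],
  [-0.5,[0,0,0.03],[0,0,0]],
  [-0.5,[0,0,0.03],[0,0,0]],
  [-0.5,[0,0,0.025],[0,0,0]],
  [-0.5,[0,0,0.015],[0,0,0]],
  [-0.5,[0,0,0.004],[0,0,0]],
  [-0.5,[0,0,0],[0,0,0]],
  [-0.5,[0,0,0],[0,0,0]],
])

```text
time_s: 30.22
eef_pos: [412.1, 347.7, 98.7]
ee_rot: [0.0, 0.657, 0.754, 0.001]
force: [0.3, 0.3, 0.7]
grip_width: 0.75
grip_force: 0.0
```

>>> servo_tool([
  [-0.2,[0,0,0],[0,0,0]],
  [0,[0,0,0],[0,0,0]],
  [0.1,[0,0,0],[0,0,0]],
  [0.2,[0,0,0],[0,0,0]],
  [0.3,[0,0,0],[0,0,0]],
  [0.5,[0,0,0],[0,0,0]],
  [1,[0,0,0],[0,0,0]],
  [1,[0,0,0],[0,0,0]],
  [1,[0,0,0],[0,0,0]],
  [1,[0,0,0],[0,0,0]],
])

```text
time_s: 31.05
eef_pos: [412.1, 348.3, 98.3]
ee_rot: [0.0, 0.657, 0.754, 0.001]
force: [2.9, 0.9, 5.8]
grip_width: 0.363
grip_force: 36.2
```

>>> servo_tool([
  [1,[0,0,-0.005],[0,0,0]],
  [1,[0,0,-0.015],[0,0,0]],
  [1,[0,0,-0.02],[0,0,0]],
  [1,[0,0,-0.02],[0,0,0]],
  [1,[0,0,-0.02],[0,0,0]],
  [1,[0,0,-0.01],[0,0,0]],
  [1,[0,0,0],[0,0,0]],
  [1,[0,0,0],[0,0,0]],
])

```text
time_s: 31.72
eef_pos: [411.0, 347.9, 186.9]
ee_rot: [-0.0, 0.657, 0.754, -0.001]
force: [-0.0, -0.2, -2.9]
grip_width: 0.362
grip_force: 35.7
```

Run:
```python
from h import *
from rig import *
s=sense();to(s,570.6,-87.8,114);print(s["eef_pos"],s["time_s"],s["force"],s["grip_force"])
```

```text
yaw of tool y 7.9 tilt 0.08 tool shift mm [-453.6   98.2   72.9] w 0.36240499775236035
[410.97942195 347.94155198 186.89538   ] 31.7167 [-0.04468217 -0.18741882 -2.86965738] 35.69808058440685
```

>>> servo_tool([
  [1,[-0.02,0.006,0],[0,0,0]],
  [1,[-0.034,0.007,0],[0,0,0]],
  [1,[-0.034,0.007,0],[0,0,0]],
  [1,[-0.034,0.007,0],[0,0,0]],
  [1,[-0.034,0.007,0],[0,0,0]],
  [1,[-0.034,0.007,0],[0,0,0]],
  [1,[-0.034,0.007,0],[0,0,0]],
  [1,[-0.034,0.007,0],[0,0,0]],
  [1,[-0.034,0.007,0],[0,0,0]],
  [1,[-0.034,0.007,0],[0,0,0]],
])

```text
time_s: 32.55
eef_pos: [524.2, 33.1, 185.9]
ee_rot: [-0.001, 0.657, 0.754, -0.001]
force: [1.0, 0.6, -3.1]
grip_width: 0.361
grip_force: 36.4
```

>>> servo_tool([
  [1,[-0.034,0.007,0],[0,0,0]],
  [1,[-0.034,0.007,0],[0,0,0]],
  [1,[-0.034,0.007,0],[0,0,0]],
  [1,[-0.025,0.007,0],[0,0,0]],
  [1,[0,0,0],[0,0,0]],
  [1,[0,0,0.015],[0,0,0]],
  [1,[0,0,0.02],[0,0,0]],
  [1,[0,0,0.015],[0,0,0]],
  [1,[0,0,0.01],[0,0,0]],
  [1,[0,0,0.005],[0,0,0]],
])

```text
time_s: 33.38
eef_pos: [568.8, -86.5, 120.2]
ee_rot: [-0.002, 0.657, 0.754, -0.001]
force: [0.5, -0.5, -3.2]
grip_width: 0.365
grip_force: 37.1
```

>>> servo_tool([
  [1,[0,0,0],[0,0,0]],
  [1,[0,0,0],[0,0,0]],
  [1,[0,0,0],[0,0,0]],
])

```text
time_s: 33.63
eef_pos: [570.3, -87.3, 123.5]
ee_rot: [0.001, 0.657, 0.754, 0.0]
force: [0.0, -0.6, -1.4]
grip_width: 0.364
grip_force: 37.1
```

Run:
```python
from h import *
from rig import *
s=sense();to(s,570.6,-87.8,115.3);print(s["eef_pos"],s["time_s"],s["force"],s["grip_force"])
```

```text
yaw of tool y 7.9 tilt 0.08 tool shift mm [-0.6  0.2  8.2] w 0.3641152178416321
[570.27723387 -87.26847212 123.47882744] 33.6333 [ 0.03333434 -0.64464041 -1.36931904] 37.12108455598354
```

>>> servo_tool([
  [1,[0,0,0.003],[0,0,0]],
  [1,[0,0,0.003],[0,0,0]],
  [1,[0,0,0.0015],[0,0,0]],
  [1,[0,0,0],[0,0,0]],
  [1,[0,0,0],[0,0,0]],
])

```text
time_s: 34.05
eef_pos: [570.0, -87.3, 115.4]
ee_rot: [0.0, 0.657, 0.754, 0.0]
force: [-0.2, -0.1, -0.3]
grip_width: 0.362
grip_force: 37.3
```

>>> servo_tool([
  [0.3,[0,0,0],[0,0,0]],
  [0.1,[0,0,0],[0,0,0]],
  [0,[0,0,0],[0,0,0]],
  [-0.2,[0,0,0],[0,0,0]],
  [-0.5,[0,0,0],[0,0,0]],
  [-0.5,[0,0,0],[0,0,0]],
])

```text
time_s: 34.55
eef_pos: [569.9, -87.2, 115.2]
ee_rot: [0.0, 0.657, 0.754, 0.0]
force: [-0.1, -0.5, -0.2]
grip_width: 0.748
grip_force: 0.0
```

>>> servo_tool([
  [-0.5,[0,0,-0.015],[0,0,0]],
  [-0.5,[0,0,-0.025],[0,0,0]],
  [-0.5,[0,0,-0.03],[0,0,0]],
  [-0.5,[0,0,-0.025],[0,0,0]],
  [-1,[0,0,-0.005],[0,0,0]],
  [-1,[0,0,0],[0,0,0]],
  [-1,[0,0,0],[0,0,0]],
])

```text
time_s: 35.13
eef_pos: [569.6, -87.1, 214.4]
ee_rot: [-0.0, 0.657, 0.754, -0.0]
force: [1.0, -0.4, -0.5]
grip_width: 1.003
grip_force: 0.0
```

Run:
```python
from h import *
from rig import *
s=sense();to(s,591.2,337,200);print(s["eef_pos"],s["time_s"],s["force"],s["grip_force"])
```

```text
yaw of tool y 7.9 tilt 0.06 tool shift mm [417.1  79.8  14.5] w 1.003078896164427
[569.62224145 -87.12382812 214.38515344] 35.1333 [ 0.97799972 -0.40889525 -0.48894686] 0.0
```

>>> servo_tool([
  [-1,[0.0348,0.0067,0],[0,0,0]],
  [-1,[0.0348,0.0067,0],[0,0,0]],
  [-1,[0.0348,0.0067,0],[0,0,0]],
  [-1,[0.0348,0.0067,0],[0,0,0]],
  [-1,[0.0348,0.0067,0],[0,0,0]],
  [-1,[0.0348,0.0067,0],[0,0,0]],
  [-1,[0.0348,0.0067,0],[0,0,0]],
  [-1,[0.0348,0.0067,0],[0,0,0]],
  [-1,[0.0348,0.0067,0],[0,0,0]],
  [-1,[0.0348,0.0067,0],[0,0,0]],
])

```text
time_s: 35.97
eef_pos: [587.6, 268.3, 213.1]
ee_rot: [-0.001, 0.657, 0.754, -0.001]
force: [0.5, -0.2, -0.3]
grip_width: 0.997
grip_force: 0.0
```

>>> servo_tool([
  [-1,[0.0348,0.0067,0],[0,0,0]],
  [-1,[0.0348,0.0067,0],[0,0,0]],
  [-1,[0,0,0],[0,0,0]],
  [-1,[0,0,0],[0,0,0]],
  [-1,[0,0,0],[0,0,0]],
])

```text
time_s: 36.38
eef_pos: [591.8, 336.9, 213.5]
ee_rot: [-0.001, 0.657, 0.754, -0.001]
force: [-0.1, 0.1, -0.3]
grip_width: 1.0
grip_force: 0.0
```

Run:
```python
from h import *
from rig import *
s=sense();to(s,591.2,337,80.7);print(s["eef_pos"],s["time_s"],s["force"],s["grip_force"])
```

```text
yaw of tool y 7.9 tilt 0.15 tool shift mm [  0.3  -0.2 132.8] w 0.9998539215733702
[591.76402763 336.91716163 213.54313736] 36.3833 [-0.14083938  0.1086084  -0.29406333] 0.0
```

>>> servo_tool([
  [-1,[0,0,0.02],[0,0,0]],
  [-1,[0,0,0.03],[0,0,0]],
  [-1,[0,0,0.03],[0,0,0]],
  [-1,[0,0,0.028],[0,0,0]],
  [-1,[0,0,0.018],[0,0,0]],
  [-1,[0,0,0.008],[0,0,0]],
  [-1,[0,0,0],[0,0,0]],
  [-1,[0,0,0],[0,0,0]],
])

```text
time_s: 37.05
eef_pos: [592.6, 336.9, 82.1]
ee_rot: [0.0, 0.657, 0.754, 0.0]
force: [-0.4, 0.1, 0.6]
grip_width: 1.002
grip_force: 0.0
```

>>> servo_tool([
  [-0.7,[0,0,0],[0,0,0]],
  [-0.5,[0,0,0],[0,0,0]],
  [-0.4,[0,0,0],[0,0,0]],
  [-0.3,[0,0,0],[0,0,0]],
  [-0.2,[0,0,0],[0,0,0]],
  [0,[0,0,0],[0,0,0]],
  [0.5,[0,0,0],[0,0,0]],
  [1,[0,0,0],[0,0,0]],
  [1,[0,0,0],[0,0,0]],
  [1,[0,0,0],[0,0,0]],
])

```text
time_s: 37.88
eef_pos: [592.0, 337.6, 82.4]
ee_rot: [0.0, 0.657, 0.754, 0.0]
force: [-3.8, -0.9, 6.5]
grip_width: 0.633
grip_force: 36.3
```

>>> servo_tool([
  [1,[0,0,-0.005],[0,0,0]],
  [1,[0,0,-0.015],[0,0,0]],
  [1,[0,0,-0.02],[0,0,0]],
  [1,[0,0,-0.02],[0,0,0]],
  [1,[0,0,-0.02],[0,0,0]],
  [1,[0,0,-0.01],[0,0,0]],
  [1,[0,0,0],[0,0,0]],
  [1,[0,0,0],[0,0,0]],
])

```text
time_s: 38.55
eef_pos: [591.9, 337.4, 170.6]
ee_rot: [-0.0, 0.657, 0.754, -0.0]
force: [0.7, -0.7, -3.6]
grip_width: 0.633
grip_force: 37.6
```

Run:
```python
from h import *
from rig import *
s=sense();to(s,555.5,5.7,100);print(s["eef_pos"],s["time_s"],s["force"],s["grip_force"])
```

```text
yaw of tool y 7.9 tilt 0.03 tool shift mm [-323.5  -81.7   70.7] w 0.6329757785896227
[591.85449293 337.4235586  170.57324557] 38.55 [ 0.65615028 -0.66344697 -3.60220538] 37.60714530944824
```

>>> servo_tool([
  [1,[-0.018,-0.0065,0],[0,0,0]],
  [1,[-0.032,-0.0075,0],[0,0,0]],
  [1,[-0.032,-0.0075,0],[0,0,0]],
  [1,[-0.032,-0.0075,0],[0,0,0]],
  [1,[-0.032,-0.0075,0],[0,0,0]],
  [1,[-0.032,-0.0075,0],[0,0,0]],
  [1,[-0.032,-0.0075,0],[0,0,0]],
  [1,[-0.032,-0.0075,0],[0,0,0]],
  [1,[-0.032,-0.0075,0],[0,0,0]],
  [1,[-0.032,-0.0075,0],[0,0,0]],
])

```text
time_s: 39.38
eef_pos: [559.8, 22.8, 169.6]
ee_rot: [-0.001, 0.657, 0.754, -0.001]
force: [0.7, -0.2, -2.6]
grip_width: 0.636
grip_force: 37.8
```

>>> servo_tool([
  [1,[-0.018,-0.0075,0],[0,0,0]],
  [1,[0,0,0],[0,0,0]],
  [1,[0,0,0.015],[0,0,0]],
  [1,[0,0,0.02],[0,0,0]],
  [1,[0,0,0.016],[0,0,0]],
  [1,[0,0,0.01],[0,0,0]],
  [1,[0,0,0.003],[0,0,0]],
  [1,[0,0,0],[0,0,0]],
  [1,[0,0,0],[0,0,0]],
])

```text
time_s: 40.13
eef_pos: [556.2, 5.5, 107.6]
ee_rot: [0.0, 0.657, 0.754, 0.0]
force: [-0.1, 0.8, -2.0]
grip_width: 0.634
grip_force: 37.9
```

Run:
```python
from h import *
from rig import *
s=sense();to(s,555.5,5.7,99.4);print(s["eef_pos"],s["time_s"],s["force"],s["grip_force"])
```

```text
yaw of tool y 7.9 tilt 0.04 tool shift mm [ 0.3 -0.7  8.2] w 0.6338179751057585
[556.2493966    5.49391806 107.63834136] 40.1333 [-0.11766655  0.78621526 -2.03630126] 37.91329801082611
```

>>> servo_tool([
  [1,[0,-0.001,0.003],[0,0,0]],
  [1,[0,0,0.003],[0,0,0]],
  [1,[0,0,0.0015],[0,0,0]],
  [1,[0,0,0],[0,0,0]],
  [1,[0,0,0],[0,0,0]],
])

```text
time_s: 40.55
eef_pos: [555.0, 5.2, 99.8]
ee_rot: [0.0, 0.657, 0.754, 0.0]
force: [-0.7, -0.6, -2.5]
grip_width: 0.631
grip_force: 37.9
```

>>> servo_tool([
  [1,[0,0,0.0008],[0,0,0]],
  [1,[0,0,0],[0,0,0]],
  [0,[0,0,0],[0,0,0]],
  [-0.3,[0,0,0],[0,0,0]],
  [-0.4,[0,0,0],[0,0,0]],
  [-0.6,[0,0,0],[0,0,0]],
  [-0.8,[0,0,0],[0,0,0]],
  [-1,[0,0,0],[0,0,0]],
  [-1,[0,0,0],[0,0,0]],
  [-1,[0,0,0],[0,0,0]],
])

```text
time_s: 41.38
eef_pos: [554.9, 5.2, 98.9]
ee_rot: [0.0, 0.657, 0.754, 0.0]
force: [0.5, 0.0, 0.2]
grip_width: 1.001
grip_force: 0.0
```

>>> servo_tool([
  [-1,[0,0,-0.015],[0,0,0]],
  [-1,[0,0,-0.025],[0,0,0]],
  [-1,[0,0,-0.03],[0,0,0]],
  [-1,[0,0,-0.03],[0,0,0]],
  [-0.2,[0,0,-0.01],[0,0,0]],
  [-0.2,[0,0,0],[0,0,0]],
  [-0.2,[0,0,0],[0,0,0]],
])

```text
time_s: 41.97
eef_pos: [554.7, 5.3, 208.2]
ee_rot: [-0.0, 0.657, 0.754, -0.0]
force: [-1.0, 1.1, -0.5]
grip_width: 0.614
grip_force: 0.0
```

Run:
```python
from h import *
from rig import *
s=sense();to(s,501.2,341.6,200);print(s["eef_pos"],s["time_s"],s["force"],s["grip_force"])
```

```text
yaw of tool y 7.9 tilt 0.03 tool shift mm [340.5  -6.7   8.3] w 0.6143738172064415
[554.70695166   5.25691007 208.22944863] 41.9667 [-0.96191251  1.07134662 -0.52564833] 0.0
```

>>> servo_tool([
  [-0.2,[0.025,-0.001,0],[0,0,0]],
  [-0.2,[0.036,-0.001,0],[0,0,0]],
  [-0.2,[0.036,-0.001,0],[0,0,0]],
  [-0.2,[0.036,-0.001,0],[0,0,0]],
  [-0.2,[0.036,-0.001,0],[0,0,0]],
  [-0.2,[0.036,-0.001,0],[0,0,0]],
  [-0.2,[0.036,-0.001,0],[0,0,0]],
  [-0.2,[0.036,0,0],[0,0,0]],
  [-0.2,[0.036,0,0],[0,0,0]],
  [-0.2,[0.028,0,0],[0,0,0]],
])

```text
time_s: 42.8
eef_pos: [499.6, 344.2, 206.5]
ee_rot: [-0.001, 0.656, 0.755, -0.002]
force: [-0.1, -0.4, 0.9]
grip_width: 0.598
grip_force: 0.0
```

>>> servo_tool([
  [-0.2,[0,0,0],[0,0,0]],
  [-0.2,[0,0,0],[0,0,0]],
  [-0.2,[0,0,0],[0,0,0]],
])

```text
time_s: 43.05
eef_pos: [500.8, 341.3, 207.3]
ee_rot: [-0.0, 0.657, 0.754, -0.001]
force: [0.3, -0.3, -0.1]
grip_width: 0.598
grip_force: 0.0
```

Run:
```python
from h import *
from rig import *
s=sense();to(s,501.2,341.6,89.6);print(s["eef_pos"],s["time_s"],s["force"],s["grip_force"])
```

```text
yaw of tool y 7.9 tilt 0.16 tool shift mm [  0.3   0.8 117.7] w 0.5980474659805386
[500.76873873 341.32241856 207.25480303] 43.05 [ 0.31513804 -0.32727277 -0.10615515] 0.0
```

>>> servo_tool([
  [-0.2,[0,0,0.02],[0,0,0]],
  [-0.2,[0,0,0.028],[0,0,0]],
  [-0.2,[0,0,0.028],[0,0,0]],
  [-0.2,[0,0,0.024],[0,0,0]],
  [-0.2,[0,0,0.012],[0,0,0]],
  [-0.2,[0,0,0.006],[0,0,0]],
  [-0.2,[0,0,0],[0,0,0]],
  [-0.2,[0,0,0],[0,0,0]],
])

```text
time_s: 43.72
eef_pos: [501.7, 341.8, 92.0]
ee_rot: [0.0, 0.657, 0.754, 0.001]
force: [-0.2, 0.7, 1.5]
grip_width: 0.596
grip_force: 0.0
```

>>> servo_tool([
  [0.2,[0,0,0],[0,0,0]],
  [0.4,[0,0,0],[0,0,0]],
  [0.5,[0,0,0],[0,0,0]],
  [0.6,[0,0,0],[0,0,0]],
  [0.7,[0,0,0],[0,0,0]],
  [0.8,[0,0,0],[0,0,0]],
  [1,[0,0,0],[0,0,0]],
  [1,[0,0,0],[0,0,0]],
  [1,[0,0,0],[0,0,0]],
  [1,[0,0,0],[0,0,0]],
])

```text
time_s: 44.55
eef_pos: [501.4, 342.2, 91.5]
ee_rot: [0.0, 0.657, 0.754, 0.001]
force: [1.1, -0.3, 5.7]
grip_width: 0.183
grip_force: 35.2
```

>>> servo_tool([
  [1,[0,0,-0.005],[0,0,0]],
  [1,[0,0,-0.015],[0,0,0]],
  [1,[0,0,-0.02],[0,0,0]],
  [1,[0,0,-0.02],[0,0,0]],
  [1,[0,0,-0.02],[0,0,0]],
  [1,[0,0,-0.01],[0,0,0]],
  [1,[0,0,0],[0,0,0]],
  [1,[0,0,0],[0,0,0]],
])

```text
time_s: 45.22
eef_pos: [500.7, 341.8, 180.1]
ee_rot: [-0.0, 0.657, 0.754, -0.0]
force: [-0.2, 0.1, -3.6]
grip_width: 0.18
grip_force: 34.4
```

Run:
```python
from h import *
from rig import *
s=sense();to(s,547.2,99.6,107);print(s["eef_pos"],s["time_s"],s["force"],s["grip_force"])
```

```text
yaw of tool y 7.9 tilt 0.06 tool shift mm [-246.3   12.7   73.2] w 0.18015374722554559
[500.74912685 341.83795717 180.10503696] 45.2167 [-0.16610156  0.09098633 -3.5732564 ] 34.449822306632996
```

>>> servo_tool([
  [1,[-0.015,0.001,0],[0,0,0]],
  [1,[-0.028,0.001,0],[0,0,0]],
  [1,[-0.032,0.002,0],[0,0,0]],
  [1,[-0.032,0.002,0],[0,0,0]],
  [1,[-0.032,0.002,0],[0,0,0]],
  [1,[-0.032,0.002,0],[0,0,0]],
  [1,[-0.032,0.001,0],[0,0,0]],
  [1,[-0.028,0.001,0],[0,0,0]],
  [1,[-0.015,0.001,0],[0,0,0]],
  [1,[0,0,0],[0,0,0]],
])

```text
time_s: 46.05
eef_pos: [547.7, 96.6, 179.4]
ee_rot: [-0.001, 0.658, 0.753, -0.001]
force: [0.5, -0.1, -1.9]
grip_width: 0.183
grip_force: 34.4
```

>>> servo_tool([
  [1,[0,0,0.015],[0,0,0]],
  [1,[0,0,0.02],[0,0,0]],
  [1,[0,0,0.015],[0,0,0]],
  [1,[0,0,0.009],[0,0,0]],
  [1,[0,0,0.004],[0,0,0]],
  [1,[0,0,0],[0,0,0]],
  [1,[0,0,0],[0,0,0]],
])

```text
time_s: 46.63
eef_pos: [548.0, 100.3, 118.3]
ee_rot: [0.0, 0.657, 0.754, 0.0]
force: [0.7, 0.0, -1.9]
grip_width: 0.184
grip_force: 34.4
```

Run:
```python
from h import *
from rig import *
s=sense();to(s,547.2,99.6,108.5);print(s["eef_pos"],s["time_s"],s["force"],s["grip_force"])
```

```text
yaw of tool y 7.9 tilt 0.03 tool shift mm [-0.5 -0.9  9.8] w 0.1838436463880378
[547.97302855 100.25867235 118.29330697] 46.6333 [ 0.7293716   0.023325   -1.86372978] 34.36582624912262
```

>>> servo_tool([
  [1,[0,-0.001,0.003],[0,0,0]],
  [1,[0,0,0.003],[0,0,0]],
  [1,[0,0,0.003],[0,0,0]],
  [1,[0,0,0],[0,0,0]],
  [1,[0,0,0],[0,0,0]],
])

```text
time_s: 47.05
eef_pos: [546.8, 100.0, 108.9]
ee_rot: [-0.0, 0.657, 0.754, -0.0]
force: [-0.3, 0.3, -2.2]
grip_width: 0.183
grip_force: 34.5
```

Then retreat upward and back to the left, clear of the cameras.

>>> servo_tool([
  [1,[0,0,0.0006],[0,0,0]],
  [1,[0,0,0],[0,0,0]],
  [0.5,[0,0,0],[0,0,0]],
  [0.3,[0,0,0],[0,0,0]],
  [0.1,[0,0,0],[0,0,0]],
  [-0.1,[0,0,0],[0,0,0]],
  [-0.2,[0,0,0],[0,0,0]],
  [-0.2,[0,0,0],[0,0,0]],
])

```text
time_s: 47.72
eef_pos: [546.8, 100.0, 108.3]
ee_rot: [0.0, 0.657, 0.754, 0.0]
force: [0.4, -0.2, 1.0]
grip_width: 0.6
grip_force: 0.0
```

>>> servo_tool([
  [-0.2,[0,0,-0.015],[0,0,0]],
  [-0.2,[0,0,-0.03],[0,0,0]],
  [-0.2,[0,0,-0.035],[0,0,0]],
  [-0.2,[0,0,-0.035],[0,0,0]],
  [-0.2,[0,0,-0.03],[0,0,0]],
  [-0.2,[0.03,0,0],[0,0,0]],
  [-0.2,[0.03,-0.02,0],[0,0,0]],
  [-0.2,[0.03,-0.02,0],[0,0,0]],
  [-0.2,[0.03,-0.02,0],[0,0,0]],
  [-0.2,[0.03,-0.02,0],[0,0,0]],
])

```text
time_s: 48.55
eef_pos: [445.6, 238.5, 253.3]
ee_rot: [-0.0, 0.657, 0.754, 0.0]
force: [-0.0, 0.4, 0.2]
grip_width: 0.599
grip_force: 0.0
```

>>> servo_tool([
  [-0.2,[0.03,-0.02,0],[0,0,0]],
  [-0.2,[0.03,-0.02,0],[0,0,0]],
  [-0.2,[0.03,-0.02,0],[0,0,0]],
  [-0.2,[0.03,-0.02,0],[0,0,0]],
  [-0.2,[0.03,-0.02,0],[0,0,0]],
  [-0.2,[0.03,-0.02,0],[0,0,0]],
  [-0.2,[0.03,-0.02,0],[0,0,0]],
  [-0.2,[0.03,-0.02,0],[0,0,0]],
  [-0.2,[0,0,0],[0,0,0]],
  [-0.2,[0,0,0],[0,0,0]],
])

```text
time_s: 49.38
eef_pos: [254.2, 454.0, 253.2]
ee_rot: [0.0, 0.655, 0.755, -0.0]
force: [0.6, -0.7, -0.5]
grip_width: 0.6
grip_force: 0.0
```

Run:
```python
from h import *
from rig import *
s=sense();print(s["eef_pos"],s["time_s"])
c=capture("top");cv2.imwrite("pics/t4.png",c["pixels"][:,:,::-1])
P=cloud(c);Z=P[...,2]
def box(u0,v0,u1,v1):
    m=np.zeros((480,640),bool);m[v0:v1,u0:u1]=1;return m
for n,bx,lo,hi in(("kinghead",(355,180,400,230),118,150),("frame",(245,195,305,240),110,140),("ballhi",(300,185,350,240),98,140),("bar",(470,205,545,305),53,66),("jar",(370,125,400,160),55,80)):
    m=box(*bx)&(Z>lo)&(Z<hi);print(n,m.sum(),rect(P[m]) if m.sum()>4 else 0)
```

```text
[254.18559432 454.04520016 253.16546487] 49.3833
kinghead 295 [568.2 -86.6  30.9  29.9   1.8]
frame 465 [545.2  97.9  16.9  69.8   7.8]
ballhi 812 [552.5   3.8  52.9  53.2  89.4]
bar 262 [ 482.8 -333.3   14.    57.3    2.3]
jar 279 [ 688.4 -103.8   31.8   32.8   22.4]
```

View pics/t4.png

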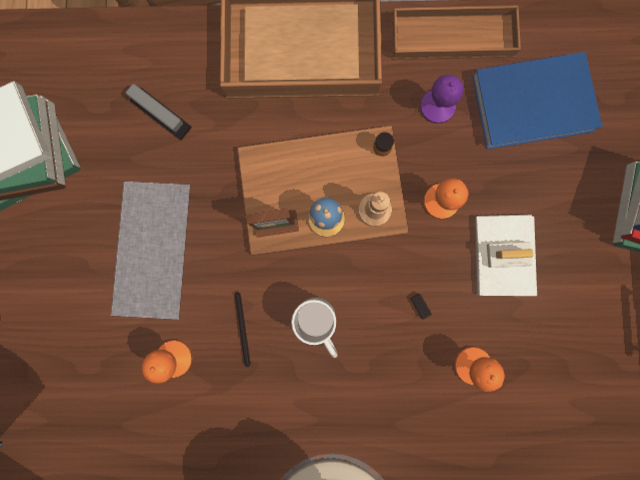

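The frame (273,221), globe (326,213) and king (377,205) are back within 2 mm of their spots. The paperweight is on the notes at (510,255) and the jar hasn't moved.

```bash
python3 -c "
from rig import *
print(finish_job())"
```

```text
the job is handed in; nothing more can be done
None
```

The job is handed in, but no verdict came back: the last camera check showed the paperweight within about 2 mm of the notes' middle, all three ornaments upright within about 2 mm of their original spots, the frame within about 1 degree of square, and the jar unmoved, at 49 s of the 144 s allowed.

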